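# Press a glued brooch and hold the press handle at its index

### The arm

A 6-joint arm with a two-finger parallel gripper is mounted at the origin on the work surface. World frame = base frame: x ahead of the robot, y to its left, z up, the work surface at z = 0. Lengths are in m, angles in rad, forces in N, time in s.
With the tool pointing down it reaches from about 0.3 to 0.875 m from the base axis. Payload 6.4 kg.
Tool frame: the origin (TCP) lies midway between the tips of the shut fingers; the grasp point (between the pads) lies ctrl.grip_depth behind it (ctrl.grip_depth is the distance from the TCP to the grasp point, in m); x points along the fingers, y is the direction in which the jaws open and shut, and the axes are right-handed (so a half turn about x gives the same grasp; the last joint's range is limited). The gripper opens to 85 mm and grips with 20 to 120 N. Pads are 22 mm wide; open, the fingers measure 114 mm over their backs; the gripper's body (76 mm by 85 mm) begins 54 mm behind the grasp point. The pads swing forward as they close: fully open they stand 13 mm farther back than shut.
Start: joints at [-1.533, 0.181, 1.607, -0, 1.354, -0.206], TCP at [0.139, -0.558, 0.231] pointing down, gripper open.
Joint ranges: [-2.99, 2.99], [-0.89, 2.07], [0.3, 2.58], [-1.14, 4.28], [0, 2.63], [-3.12, 3.12]. Speed limits (rad/s): [2.57, 2.57, 3.01, 3.14, 3.14, 3.14].

### API

Orientations are given as a unit quaternion [w, x, y, z].
In Python, from bench import ctrl gives the robot as it stands.
- The arm moves only by the tool carry_out, never from a script. Its argument "motion" is one flat list of numbers, 7 for each row, row after row: the turn, a rotation vector about the tool's x, y, z in degrees, then the shift along the tool's x, y, z in m, then the gripper's target within -1 to 1 (shut at 1, half-way at 0, fully open at -1). A call has 1 to 10 rows; each row shifts and turns the pose as measured when the row begins, along the tool's axes as they then stand; what a row does not reach is not made up. A row lasts 1/10 s, in which the tool goes at most 50 mm and 8.59 degrees, less where a joint would pass 70% of its speed; a pose out of reach is approached as far as the arm can. A call with a gripper value outside its range is refused whole. The fingers move at their own pace and stop on an object; the grip force is fixed at half the most. Time passes only in rows, so rows that do not move let the fingers close. It gives the time, the measured TCP pose, the force and the opening at its end, in the units of the state.
- ctrl.get_obs(): the state, without advancing time (a new reading comes with each control period).
- ctrl.camera(name): name is "scene" or "top" or "wrist"; returns the picture (420x560x3 uint8, blue, green, red); there is no depth.
- ctrl.camera_params(name): a dict with "mtx" (3x3 intrinsics, pixels), "pose" (4x4, takes a point from camera to world coordinates); the wrist camera has in their place "hand_eye" (4x4, takes a point from camera to tool coordinates, whose origin is the TCP and whose axes are the tool frame's). Camera axes: x right, y down, z forward; pixel columns grow to the right and rows downward; lengths in m; the calibration is good to about 2 mm. A picture is of the moment at which its call begins: read the wrist's pose just before it. camera_params takes no time and is no camera call.
- ctrl.hand_in(): hands the job in, once; it reports no verdict.
Trained networks look in the newest picture that a camera, given by its name, has taken for a name from the list of things; names that differ only in an ending like _2 or _b are one class to them, and where a whole thing is asked for, a point or a joint stands for the part that bears it (a point fixed in the world has none). Each returns a list of dicts, best first, with "conf" (0 to 1); they miss things now and then, are a little off and sometimes report something else, mostly with a low value. They report only what shows in the picture. A call takes as long as a camera call. They do not tell look-alikes from the thing itself.
- ctrl.boxes_of(camera, thing): "point" ([x, y, z] in m, in the coordinates of the camera as it stood for that picture, good to about 4 mm: the middle of the surface that is visible of it).
- ctrl.trace(camera, thing): "pixels" (420x560 bool, what is visible of it).
- ctrl.landmark_of(camera, thing): "point" ([x, y, z] in m, in the coordinates of the camera as it stood for that picture, good to about 4 mm: a listed point, or the origin of a listed thing).
The state is a dict: "time_s": time; "q": joint angles; "dq": joint speeds; "joint_efforts": joint torques, N m; "eef_pos": TCP position; "eef_rot": TCP orientation; "wrist_force": force on the tool from outside, world axes, zero at the start; "torque": the same for the moment, N m; "opening": opening from 0.0 (shut) to 1.0 (fully open).
Only numpy, scipy, OpenCV 4.12 (cv2) and the standard library are available. Lean on these libraries where they do the work, as an engineer would, in place of code of your own. Each camera call takes 0.05 s, during which the arm holds its last target. There are 200 camera calls.

### The job

The brooch on the aluminium tray has just been glued. Carry the tray level to the bench press, slide it into the slot on the press bed until it is fully home against the back stop, brooch still between its pins, and let go of it. Then take the black ball of the spring-return press handle, pull it down until the handle's pointer meets the brass index, not well past it, and keep it there: finish while still holding the handle at the index, and leave the other things on the bench where they are.

Things in the scene. Friction and masses are not known exactly. Their poses are not given: they have to be found in the camera images.
- press: Grey cast-iron bench lever press, C-frame, bolted down, 280 mm high. Origin on the bench straight under the ram axis; front is -x, column behind (x from +69 mm). Steel bed, top 30 mm above the bench, y -85 to +130 mm, 100 mm wide. The head (y -27 to +27 mm, x from -43 mm back) overhangs the bed from 140 mm above the bench up. The handle swings on the head's -y side.
- slot_mouth (a point): mouth of the slot on the bed, on its midline at bed height, 75 mm from the ram axis along press +y; axes as the press. The slot runs along press y: two rails 67 mm apart with overhanging lips 57 mm apart, 11.5 mm of height under the lips, lips' tops 16.5 mm above the bed. The rails flare outwards for 17 mm before the mouth; beyond that the bed is bare for 38 mm to its end.
- back_stop (a point): middle of the slot's back stop face, at bed height, 62 mm from the ram axis along press -y; the stop is 12 mm high
- ram_axis (a point): point on the bed's top face (30 mm above the bench) on the ram axis; axes as the press. The tray is home when the tray's origin is here.
- foot: round rubber-faced pressing foot, 30 mm across, on a sprung stem below the ram; origin at the centre of its lower face, at rest 54 mm above the bench (8 mm above the brooch of a tray that is home). It comes down 18 mm per rad of handle; its stem spring yields at about 1.3 N per mm.
- press_handle (a joint): press handle hinge, rad: 0 at rest (lever rising 0.80 rad = 46 degrees above level towards the press's front), grows as the ball is pulled forward and down; level at 0.80; ends at 1.2. A spring pulls it back to 0: about 5 N at the ball at rest, 10 to 13 N near the index.
- pivot (a point): centre of the handle's hinge, in the lever's plane, 190 mm above the bench at (20, -78) mm in the press's x, y; hinge axis along the press's y. The ball's centre runs on a circle of 180 mm radius about it: at handle value q it is 180*cos(0.80-q) mm in front of (press -x) and 180*sin(0.80-q) mm above the pivot.
- handle_grip: black ball, 32 mm across, on the end of the lever (12 mm steel rod); origin at its centre. It turns freely on the rod.
- handle_pointer (a point): dark pin on the lever 95 mm from the pivot, pointing to the head: the handle's pointer. Its end coincides with point index_tip when the handle is at the index.
- index (a joint): setting of the brass index on the quadrant plate of the press head, rad, on the same scale as the handle: the handle is at the index when press_handle equals index (0.65 to 0.95). It is clamped and stays put.
- index_tip (a point): the mark: the point 95 mm from the pivot beside the brass index needle where the end of the handle's pointer must be.
- tray: flat aluminium tray (work slide) 64 mm wide (x), 190 mm long (y from -62 to +128 mm), 8 mm thick, 260 g or so; origin on its underside below the brooch nest, which is four steel pins 5 mm high. Its -y end goes into the slot first; when home the +y end is almost flush with the bed's outer end, and its axes are parallel to the press's.
- tab (a point): centre of the tray's upright finger tab, 115 mm from the tray's origin along tray +y and 30 mm above the underside; tab 40 mm wide (x), 10 mm thick (y), from the tray top (8 mm) to 52 mm. Grip it across its 10 mm thickness.
- brooch: round metal brooch, 44 mm across, 8 mm thick, loose between the tray's four pins; origin at the centre of its underside, 8 mm above the tray's origin
- mug: light blue pottery mug, 80 mm wide, 95 mm high; to be left alone
- punch_block: orange block 50 x 70 x 30 mm holding twelve upright steel punches, 73 mm high in all; to be left alone
- mallet: rawhide mallet lying flat, 250 mm long, its head 38 mm thick; to be left alone
- saw: jeweller's saw frame lying flat, 235 mm long, frame 8 mm thick, wooden handle 22 mm thick; to be left alone
- dish: white pottery dish, 64 mm wide, 30 mm high; to be left alone
- jar: small lidded glass jar, 48 mm wide, 60 mm high; to be left alone
- file: needle file with a wooden handle lying flat, 200 mm long, 16 mm thick; to be left alone
Mind the look-alikes: they are no part of the job. Leave any purple look-alike of the tray alone. There is more than one size of the brooch; the job needs the smaller.

How it is judged:
By the outcome, as a careful person would: the job done as asked, in the order asked, and still so for the second after the job is handed in, while the arm keeps its last pose, push and grip.
It also fails if it takes over 64 s, if anything falls off the work surface, if the arm or the gripper's body presses on something with over 40 N, if the wrist force passes 120 N, or if a joint passes its speed limit or range.

## Working session

There is one attempt and no reset: what is moved stays moved. The work goes in short steps, Python scripts to look and compute and a tool call to move; the robot and the scene stay as the last step left them, time stands still between calls to the robot, and variables do not carry over. Pictures are saved under pics/ and viewed, about 8 in all and at most 12, crops included, and the job is handed in when it is done.

Besides the shell and the picture viewer there is one more tool, called after "Emit:" as name(argument=value, ...) on one line, values as JSON. carry_out: Moves the arm, as the interface text tells. Its arguments: {"type":"object","properties":{"motion":{"type":"array"}},"required":["motion"]}

```bash
mkdir -p pics; ls; cat > h.py <<'E'
import numpy as np, cv2, sys
from scipy.spatial.transform import Rotation as R
from bench import ctrl
def obs(): return ctrl.get_obs()
def rot(o): 
    w,x,y,z=o["eef_rot"]; return R.from_quat([x,y,z,w])
def campose(n,o=None):
    p=ctrl.camera_params(n)
    if n!="wrist": return np.array(p["mtx"]),np.array(p["pose"])
    o=o or obs(); T=np.eye(4);T[:3,:3]=rot(o).as_matrix();T[:3,3]=o["eef_pos"]
    return np.array(p["mtx"]),T@np.array(p["hand_eye"])
def tow(P,pt): return P[:3,:3]@np.array(pt)+P[:3,3]
def proj(n,pts,P=None,K=None):
    if P is None: K,P=campose(n)
    c=(np.atleast_2d(pts)-P[:3,3])@P[:3,:3]; u=c@K.T; return u[:,:2]/u[:,2:]
def ray(K,P,px,z):
    d=P[:3,:3]@np.linalg.inv(K)@np.array([px[0],px[1],1.]); return P[:3,3]+d*(z-P[2,3])/d[2]
def find(n,things,P,kind="l"):
    for t in things:
        f={"l":ctrl.landmark_of,"b":ctrl.boxes_of}[kind]
        for r in f(n,t)[:4]:
            w=tow(P,r["point"]); print(n,kind,t,round(r["conf"],2),np.round(w,4),np.round(proj(n,w,P,campose(n)[0])[0]))
E
python3 - <<'E'
from h import *
o=obs();print(o["eef_pos"],o["eef_rot"],ctrl.grip_depth,o["time_s"])
print(rot(o).as_matrix().round(3))
for n in("scene","top"):
    K,P=campose(n);cv2.imwrite(f"pics/{n}0.png",ctrl.camera(n));print(n,P.round(3).tolist())
    find(n,["press","ram_axis","slot_mouth","back_stop","tray","tab","brooch","handle_grip","pivot","index_tip","handle_pointer"],P)
E
```

```text
pics
[ 0.13878945 -0.55742932  0.23039185] [ 0.08536647  0.70189669  0.08659936 -0.70182202] 0.0187 0.0
[[-0.     0.241 -0.97 ]
 [ 0.002 -0.97  -0.241]
 [-1.    -0.002 -0.   ]]
scene [[-0.885, 0.403, -0.233, 0.736], [0.465, 0.754, -0.464, 0.43], [-0.011, -0.519, -0.855, 0.953], [0.0, 0.0, 0.0, 1.0]]
scene l press 0.26 [ 0.7244  0.3248 -0.0016] [270. 396.]
scene l press 0.2 [0.5036 0.3384 0.0316] [360. 350.]
scene l ram_axis 0.61 [ 0.632  -0.1295  0.0296] [224. 214.]
scene l slot_mouth 0.56 [ 0.6328 -0.0551  0.0327] [235. 235.]
scene l slot_mouth 0.23 [ 0.7442  0.0834 -0.0021] [218. 305.]
scene l back_stop 0.85 [ 0.625  -0.1934  0.0284] [217. 196.]
scene l back_stop 0.72 [ 0.5814 -0.1811  0.256 ] [222. 138.]
scene l back_stop 0.36 [ 0.5581 -0.1796  0.1929] [235. 153.]
scene l tray 0.84 [ 5.166e-01  2.334e-01 -3.000e-04] [329. 315.]
scene l tray 0.73 [ 0.5544 -0.1815  0.1948] [236. 151.]
scene l tray 0.63 [ 0.5176 -0.1996  0.3229] [241. 102.]
scene l tray 0.6 [ 0.2622  0.3182 -0.0014] [436. 298.]
scene l tab 0.95 [0.3664 0.3689 0.0282] [418. 333.]
scene l tab 0.94 [0.5021 0.3409 0.0301
[... 1180 characters left out ...]
000e-04] [202. 215.]
top l tray 0.39 [ 0.6315 -0.1302  0.0305] [319. 177.]
top l tab 0.71 [0.3646 0.3681 0.0347] [150. 262.]
top l tab 0.56 [0.4985 0.3408 0.0295] [163. 218.]
top l brooch 0.68 [0.5154 0.2276 0.0103] [201. 214.]
top l brooch 0.16 [ 0.3479  0.1596 -0.    ] [222. 270.]
top l handle_grip 0.63 [ 0.5212 -0.2033  0.3207] [360. 192.]
top l pivot 0.93 [ 0.6439 -0.2106  0.1896] [353. 159.]
top l pivot 0.49 [ 0.6187 -0.1913  0.0304] [339. 181.]
top l index_tip 0.51 [ 0.5527 -0.1806  0.1945] [343. 191.]
top l index_tip 0.48 [ 0.5207 -0.2002  0.3157] [358. 193.]
top l handle_pointer 0.92 [ 0.5783 -0.1838  0.2589] [348. 176.]
top l handle_pointer 0.33 [ 0.5548 -0.1784  0.1941] [342. 190.]
```

View pics/scene0.png

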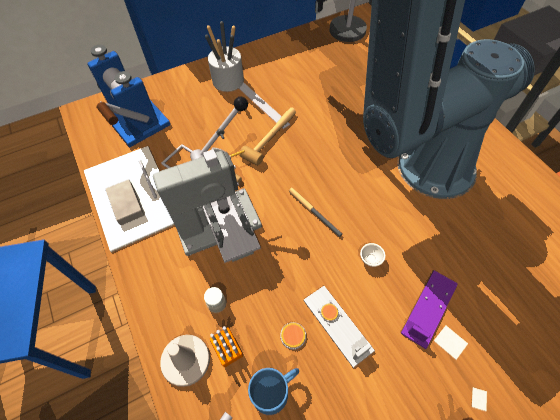

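View pics/top0.png

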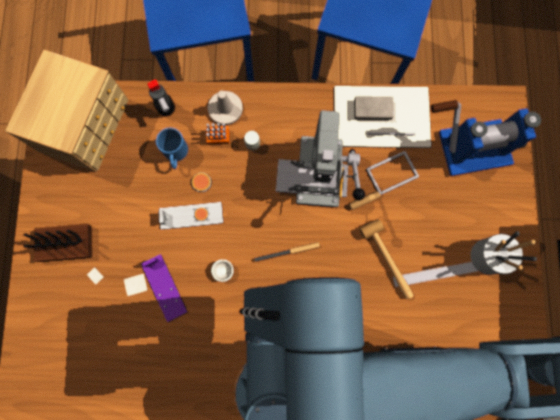

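Scene view: there are two tray look-alikes. The aluminium tray is at (340,325), with its tab at (361,350) and a small brooch on it at (329,312). The purple one at (430,310) is to be left alone. There are also two brooches: the one on the tray, and a larger loose one at (293,335). The press bed is at (230,225), with the ball at (241,103). I choose the aluminium tray and will check it close up with the wrist camera. The way there goes around the front of the press.

Emit:
carry_out(motion=[0,0,0,-0.007,-0.03,-0.03,-1,0,0,0,-0.007,-0.03,-0.03,-1,0,0,0,-0.007,-0.03,-0.03,-1,0,0,0,-0.007,-0.03,-0.03,-1,0,0,0,-0.007,-0.03,-0.03,-1,0,0,0,-0.007,-0.03,-0.03,-1,0,0,0,-0.007,-0.03,-0.03,-1,0,0,0,-0.007,-0.03,-0.03,-1,0,0,0,-0.007,-0.03,-0.03,-1,0,0,0,-0.007,-0.03,-0.03,-1])

```text
time_s: 2.2
eef_pos: [0.3622, -0.1855, 0.303]
eef_rot: [0.083, 0.703, 0.082, -0.701]
wrist_force: [0.9, -0.6, -0.2]
opening: 1.004
```

```bash
cat >> h.py <<'E'
def delta(target,jaw=None,tip="tcp"):
    """target TCP (or grasp point) with tool down, jaw=world xy dir of tool y; prints tool-axes shift and rotvec deg"""
    o=obs();Rm=rot(o).as_matrix();t=np.array(target,float)
    if tip=="grasp": t=t-np.array([0,0,ctrl.grip_depth])
    s=Rm.T@(t-np.array(o["eef_pos"]))
    rv=np.zeros(3)
    if jaw is not None:
        y=np.array([jaw[0],jaw[1],0]);y/=np.linalg.norm(y);x=np.array([0,0,-1.])
        if y@Rm[:,1]<0:y=-y
        D=np.stack([x,y,np.cross(x,y)],1);rv=R.from_matrix(Rm.T@D).as_rotvec(degrees=True)
        print("shift after turn",(D.T@(t-np.array(o["eef_pos"]))).round(4))
    print("pos",np.round(o["eef_pos"],4),"t",round(o["time_s"],2),"open",round(o["opening"],3),"F",np.round(o["wrist_force"],1),"shift",s.round(4),"turn",rv.round(2),"q",np.round(o["q"],2))
E
python3 -c "
from h import *
delta([.42,.26,.3],[-.134,.991])"
```

```text
shift after turn [ 0.003  -0.4337 -0.117 ]
pos [ 0.3622 -0.1855  0.303 ] t 2.2 open 1.004 F [ 0.9 -0.6 -0.2] shift [ 0.0026 -0.4202 -0.1589] turn [ 5.63 -0.13 -0.1 ] q [-0.77 -0.28  1.9   0.    1.51  0.57]
```

Emit:
carry_out(motion=[5.6,0,0,0,0,0,-1,0,0,0,0,-0.043,-0.012,-1,0,0,0,0,-0.048,-0.013,-1,0,0,0,0,-0.048,-0.013,-1,0,0,0,0,-0.048,-0.013,-1,0,0,0,0,-0.048,-0.013,-1,0,0,0,0,-0.048,-0.013,-1,0,0,0,0,-0.048,-0.013,-1,0,0,0,0,-0.048,-0.013,-1,0,0,0,0,-0.048,-0.013,-1])

```text
time_s: 3.2
eef_pos: [0.4221, 0.2597, 0.3066]
eef_rot: [0.048, 0.711, 0.044, -0.7]
wrist_force: [0.9, -0.0, 0.2]
opening: 1.001
```

```bash
python3 - <<'E'
from h import *
delta([.5,.341,.13],[-.134,.991])
o=obs();K,P=campose("wrist",o);im=ctrl.camera("wrist");cv2.imwrite("pics/w1.png",im)
find("wrist",["tray","tab","brooch"],P)
for px in proj("wrist",[[.5,.341,.03],[.515,.23,.0]],P,K): print(px)
E
```

```text
shift after turn [ 0.1766 -0.0701 -0.0881]
pos [0.4221 0.2597 0.3066] t 3.2 open 1.001 F [ 0.9 -0.   0.2] shift [ 0.1775 -0.0718 -0.0849] turn [-0.28 -0.92 -0.42] q [ 0.32 -0.07  1.71 -0.01  1.48  1.76]
wrist l tray 0.73 [ 0.2621  0.3147 -0.0036] [216. 280.]
wrist l tray 0.55 [ 0.3469  0.1554 -0.0012] [345. 235.]
wrist l tab 0.98 [0.4996 0.3446 0.0322] [204.  91.]
wrist l tab 0.98 [0.3623 0.3727 0.0302] [171. 209.]
wrist l brooch 0.83 [0.5117 0.2289 0.0058] [309.  95.]
[207.91291628  91.16771281]
[307.95743907  92.38004914]
```

View pics/w1.png

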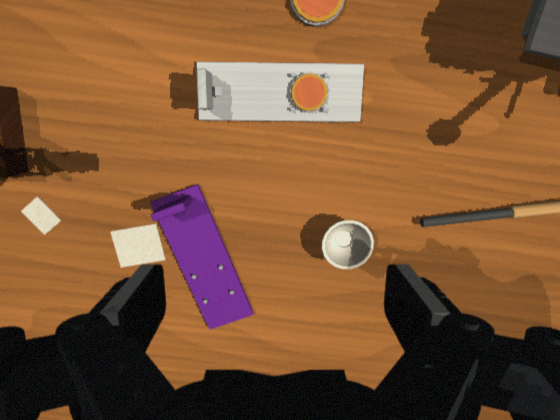

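Wrist view: the aluminium tray lies at (197-363, 62-123), with its tab at (205,90) and the small brooch between its pins at (309,92). The purple look-alike is at (200,255) and the bigger brooch at (317,5). The choice is confirmed, and the surroundings are clear.

```bash
python3 - <<'E'
from h import *
K,P=campose("wrist")
c=np.array([ray(K,P,p,.008) for p in [(197,62),(363,65),(361,123),(198,121)]]);print(c.round(4))
y=(c[0]+c[3]-c[1]-c[2])/2; L=np.linalg.norm(y);y/=L;print("len",L,"w",np.linalg.norm(c[0]-c[3]),np.linalg.norm(c[1]-c[2]),"ydir",y)
m=c.mean(0); org=m-y*.033; print("origin",org,"tab",org+y*.115)
tab=org+y*.115
delta([tab[0],tab[1],.09],y[:2]); 
E
```

```text
[[0.5291 0.358  0.008 ]
 [0.551  0.1723 0.008 ]
 [0.4879 0.1623 0.008 ]
 [0.4649 0.3517 0.008 ]]
len 0.18889544109240503 w 0.06455525963958175 0.06384753154666319 ydir [-0.11898929  0.99289554  0.        ]
origin [0.51216769 0.22830607 0.008     ] tab [0.49848393 0.34248906 0.008     ]
shift after turn [ 0.2158 -0.0745 -0.0862]
pos [0.4218 0.2583 0.3058] t 3.4 open 0.999 F [-0.4 -1.5 -0.3] shift [ 0.2164 -0.0751 -0.0842] turn [ 0.74 -0.8  -0.45] q [ 0.32 -0.07  1.72 -0.01  1.48  1.76]
```

Emit:
carry_out(motion=[0.7,-0.8,-0.4,0.026,-0.009,-0.011,-1,0,0,0,0.027,-0.0094,-0.0108,-1,0,0,0,0.027,-0.0094,-0.0108,-1,0,0,0,0.027,-0.0094,-0.0108,-1,0,0,0,0.027,-0.0094,-0.0108,-1,0,0,0,0.027,-0.0094,-0.0108,-1,0,0,0,0.027,-0.0094,-0.0108,-1,0,0,0,0.027,-0.0094,-0.0108,-1,0,0,0,0,0,0,-1])

```text
time_s: 4.3
eef_pos: [0.5097, 0.3293, 0.0889]
eef_rot: [0.036, 0.709, 0.034, -0.703]
wrist_force: [-1.1, -0.2, -0.0]
opening: 0.997
```

```bash
python3 - <<'E'
from h import *
delta([.4985,.3425,.015],[-.119,.993])
o=obs();K,P=campose("wrist",o);im=ctrl.camera("wrist");cv2.imwrite("pics/w2.png",im)
find("wrist",["tray","tab","brooch"],P)
E
```

```text
shift after turn [ 0.0739 -0.0145  0.0095]
pos [0.5097 0.3293 0.0889] t 4.3 open 0.997 F [-1.1 -0.2 -0. ] shift [ 0.0738 -0.0145  0.0104] turn [-1.13 -0.47 -0.2 ] q [ 0.38  0.41  1.63 -0.01  1.1   1.86]
wrist l tab 0.72 [0.5015 0.3425 0.031 ] [249. 239.]
wrist l brooch 0.81 [0.6138 0.2357 0.0061] [454.  58.]
wrist l brooch 0.77 [0.5138 0.227  0.0067] [433. 225.]
```

View pics/w2.png

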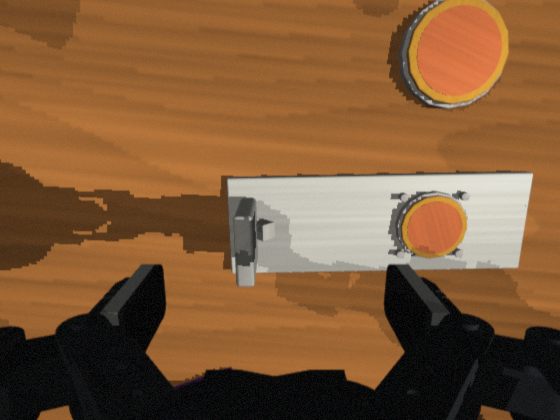

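Wrist view: the tab is at (245,240), the small brooch sits between its pins at (433,225), and the big brooch is at (457,53). I line up over the tab, then go down to it.

Emit:
carry_out(motion=[-1.1,-0.4,-0.2,0,-0.0145,0.0085,-1,0,0,0,0.01,0,0,-1,0,0,0,0.016,0,0,-1,0,0,0,0.016,0,0,-1,0,0,0,0.016,0,0,-1])

```text
time_s: 5.0
eef_pos: [0.5054, 0.3477, 0.0414]
eef_rot: [0.04, 0.714, 0.046, -0.698]
wrist_force: [0.3, 0.6, -0.2]
opening: 1.002
```

```bash
python3 - <<'E'
from h import *
delta([.4995,.3425,.015],[-.119,.993])
E
```

```text
shift after turn [0.0264 0.0045 0.0065]
pos [0.5054 0.3477 0.0414] t 5.0 open 1.002 F [ 0.3  0.6 -0.2] shift [0.0262 0.0047 0.0071] turn [ 0.17 -1.32  0.39] q [ 0.41  0.48  1.65 -0.    0.99  1.86]
```

Emit:
carry_out(motion=[0,-0.7,0,0,0.0045,0.0065,-1,0,0,0,0.013,0,0,-1,0,0,0,0.013,0,0,-1,0,0,0,0,0,0,-1])

```text
time_s: 5.4
eef_pos: [0.4963, 0.3412, 0.0096]
eef_rot: [0.042, 0.707, 0.045, -0.704]
wrist_force: [-0.2, 0.6, -0.6]
opening: 0.997
```

```bash
python3 - <<'E'
from h import *
delta([.4995,.3425,.015],[-.119,.993])
E
```

```text
shift after turn [-0.0054 -0.0009 -0.0034]
pos [0.4963 0.3412 0.0096] t 5.4 open 0.997 F [-0.2  0.6 -0.6] shift [-0.0054 -0.0009 -0.0034] turn [ 0.21 -0.24  0.29] q [0.4  0.52 1.67 0.   0.95 1.85]
```

Emit:
carry_out(motion=[0,0,0,-0.006,-0.001,-0.0034,-1,0,0,0,0,0,0,0,0,0,0,0,0,0,1,0,0,0,0,0,0,1,0,0,0,0,0,0,1,0,0,0,0,0,0,1,0,0,0,0,0,0,1,0,0,0,0,0,0,1])

```text
time_s: 6.2
eef_pos: [0.5015, 0.3437, 0.0185]
eef_rot: [0.041, 0.708, 0.046, -0.703]
wrist_force: [0.7, 0.9, 0.8]
opening: 0.11
```

```bash
python3 - <<'E'
from h import *
delta([.4995,.3425,.015],[-.119,.993])
o=obs();K,P=campose("wrist",o);im=ctrl.camera("wrist");cv2.imwrite("pics/w3.png",im)
find("wrist",["tray","tab","brooch"],P)
E
```

```text
shift after turn [0.0035 0.0009 0.0022]
pos [0.5015 0.3437 0.0185] t 6.2 open 0.11 F [0.7 0.9 0.8] shift [0.0035 0.0009 0.0022] turn [ 0.21 -0.46  0.35] q [0.4  0.51 1.65 0.   0.97 1.85]
wrist l tab 0.66 [0.5005 0.3411 0.0287] [280. 284.]
wrist l brooch 0.91 [0.5132 0.2247 0.0084] [540. 268.]
```

Emit:
carry_out(motion=[0,0,0,-0.004,0,0,1,0,0,0,-0.008,0,0,1,0,0,0,-0.012,0,0,1,0,0,0,-0.012,0,0,1,0,0,0,-0.012,0,0,1,0,0,0,-0.012,0,0,1,0,0,0,-0.008,0,0,1,0,0,0,-0.004,0,0,1,0,0,0,0,0,0,1])

```text
time_s: 7.3
eef_pos: [0.501, 0.3432, 0.0973]
eef_rot: [0.041, 0.709, 0.046, -0.703]
wrist_force: [-0.2, 0.2, -3.4]
opening: 0.109
```

```bash
cat > fit.py <<'E'
from h import *
from scipy.optimize import least_squares
c,s=np.cos(.8),np.sin(.8)
M={"ram_axis":(0,0,.03),"slot_mouth":(0,.075,.03),"back_stop":(0,-.062,.03),"pivot":(.02,-.078,.19),"handle_grip":(.02-.18*c,-.078,.19+.18*s),"handle_pointer":None}
def collect(cams,n=2):
    out=[]
    for cam in cams:
        for _ in range(n):
            K,P=campose(cam);ctrl.camera(cam)
            for k,m in M.items():
                if m is None: continue
                for r in ctrl.landmark_of(cam,k)[:4]:
                    w=tow(P,r["point"])
                    if abs(w[2]-m[2])<.02: out.append((cam,k,m,w))
    return out
def fit(out):
    A=np.array([o[2] for o in out]);W=np.array([o[3] for o in out])
    def f(p):
        ca,sa=np.cos(p[2]),np.sin(p[2]);Q=A[:,:2]@np.array([[ca,sa],[-sa,ca]])+p[:2]
        return (Q-W[:,:2]).ravel()
    r=least_squares(f,[.63,-.128,-.07],loss="cauchy",f_scale=.004)
    for o,e in zip(out,f(r.x).reshape(-1,2)): print(o[0],o[1],(e*1000).round(1))
    return r.x
if __name__=="__main__":
    o=collect(["scene","top"]);p=fit(o);print("press",p[:2].round(4),"yaw deg",np.degrees(p[2]).round(2))
    delta([.5,.34,.09])
    o=obs();K,P=campose("wrist",o);ctrl.camera("wrist");find("wrist",["brooch","tab"],P);print(rot(o).as_matrix().round(3))
E
python3 fit.py
```

```text
scene ram_axis [-2.6  2.8]
scene slot_mouth [-0.5 -1.2]
scene back_stop [-0.7 -1. ]
scene pivot [0.3 0.7]
scene handle_grip [-0.1  2.8]
scene ram_axis [-3.1 -0.3]
scene slot_mouth [ 0.  -0.2]
scene back_stop [1.8 1.4]
scene pivot [-1.4 -2. ]
scene pivot [ 90.1 -29.4]
scene handle_grip [ 0.1 -2.2]
top ram_axis [-1.4 -1.7]
top slot_mouth [-0.8 -0. ]
top back_stop [5.6 1.5]
top pivot [ 1.2 -0.1]
top handle_grip [-1.2  0.5]
top ram_axis [ 2.8 -2.9]
top slot_mouth [ 0.2 -2.7]
top back_stop [5.5 2.8]
top pivot [2.  0.2]
top handle_grip [-1.4  3.9]
press [ 0.6286 -0.1299] yaw deg -3.88
pos [0.5004 0.3429 0.0961] t 8.5 open 0.109 F [-0.5  0.3 -3.1] shift [0.0061 0.0029 0.0008] turn [0. 0. 0.] q [0.4  0.39 1.63 0.01 1.11 1.85]
wrist l brooch 0.97 [0.5129 0.228  0.0842] [530. 264.]
wrist l brooch 0.67 [0.6107 0.2367 0.0033] [475.  56.]
wrist l brooch 0.19 [0.4994 0.3423 0.1062] [275. 283.]
wrist l tab 0.81 [0.4996 0.3427 0.1084] [274. 285.]
[[ 0.006  0.122 -0.992]
 [ 0.008 -0.992 -0.122]
 [-1.    -0.007 -0.007]]
```

```bash
python3 - <<'E'
from h import *
delta([.650,.189,.096],[.0677,.9977])
E
```

```text
shift after turn [ 1.000e-04  1.434e-01 -1.597e-01]
pos [0.5004 0.3429 0.0961] t 8.65 open 0.107 F [ 0.2  0.7 -2.6] shift [-1.000e-04  1.711e-01 -1.296e-01] turn [10.91 -0.36  0.43] q [0.4  0.39 1.63 0.01 1.11 1.85]
```

Emit:
carry_out(motion=[0.5,0,0,0,0.008,-0.006,1,1.2,0,0,0,0.016,-0.0125,1,1.3,0,0,0,0.019,-0.015,1,1.3,0,0,0,0.0185,-0.0155,1,1.3,0,0,0,0.018,-0.016,1,1.3,0,0,0,0.0175,-0.0165,1,1.3,0,0,0,0.017,-0.017,1,1.2,0,0,0,0.0165,-0.0175,1,1,0,0,0,0.014,-0.0155,1,0.5,0,0,0,0.007,-0.008,1])

```text
time_s: 9.65
eef_pos: [0.6528, 0.1858, 0.0957]
eef_rot: [-0.029, 0.709, -0.025, -0.704]
wrist_force: [-0.2, 0.6, -3.6]
opening: 0.109
```

```bash
python3 - <<'E'
from h import *
delta([.650,.189,.08],[.0677,.9977])
o=obs();K,P=campose("wrist",o);im=ctrl.camera("wrist");cv2.imwrite("pics/w4.png",im)
find("wrist",["brooch","slot_mouth"],P)
cv2.imwrite("pics/s4.png",cv2.resize(ctrl.camera("scene")[140:340,160:400],None,fx=3,fy=3))
E
```

```text
shift after turn [ 0.0157 -0.003   0.0031]
pos [0.6528 0.1858 0.0957] t 9.65 open 0.109 F [-0.2  0.6 -3.6] shift [ 0.0157 -0.0028  0.0032] turn [-0.52 -0.37  0.39] q [0.1  0.53 1.43 0.01 1.17 1.75]
wrist l brooch 0.7 [0.642  0.0671 0.0807] [533. 261.]
wrist l brooch 0.6 [0.615  0.2361 0.0034] [207. 269.]
wrist l slot_mouth 0.23 [ 0.749   0.0785 -0.0017] [440.  44.]
```

View pics/w4.png

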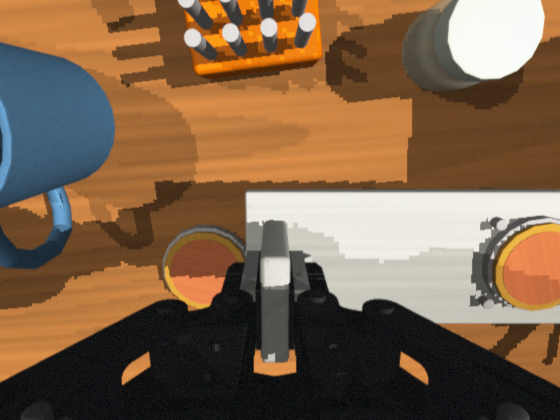

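Wrist view: the tray is held level, its long edges are parallel to the image at rows 191 and 323, and the small brooch is between its pins at (535,265). The mug, the punch block and the jar are clear of the tray.

```bash
cat > press.py <<'E'
from h import *
PO=np.array([.6286,-.1299]);YAW=np.radians(-3.88)
ex=np.array([np.cos(YAW),np.sin(YAW)]);ey=np.array([-np.sin(YAW),np.cos(YAW)])
def inpress(w): d=np.array(w[:2])-PO; return np.array([d@ex,d@ey])
def toworld(a,b): return PO+a*ex+b*ey
E
python3 - <<'E'
from press import *
o=obs();K,P=campose("wrist",o);zt=o["eef_pos"][2]-.0183+.008
pts=[ray(K,P,p,zt)[:2] for p in [(300,191),(300,323),(500,191),(500,323)]]
print("press coords tray edges",[inpress(p).round(4) for p in pts],"tcp",inpress(o["eef_pos"]).round(4))
im=ctrl.camera("wrist"); g=cv2.cvtColor(im,cv2.COLOR_BGR2GRAY)
for c in (340,380,420,460): 
    d=np.diff(g[:,c].astype(int)); print(c,np.where(d[150:230]>40)[0]+150,np.where(d[290:360]<-40)[0]+290)
E
```

```text
press coords tray edges [array([0.0324, 0.3076]), array([-0.0311,  0.3068]), array([0.0321, 0.2228]), array([-0.0312,  0.2132])] tcp [0.0005 0.319 ]
340 [191 192] [304 305 306]
380 [191] [298 299]
420 [191] [314 315]
460 [191 192] [335]
```

View pics/s4.png

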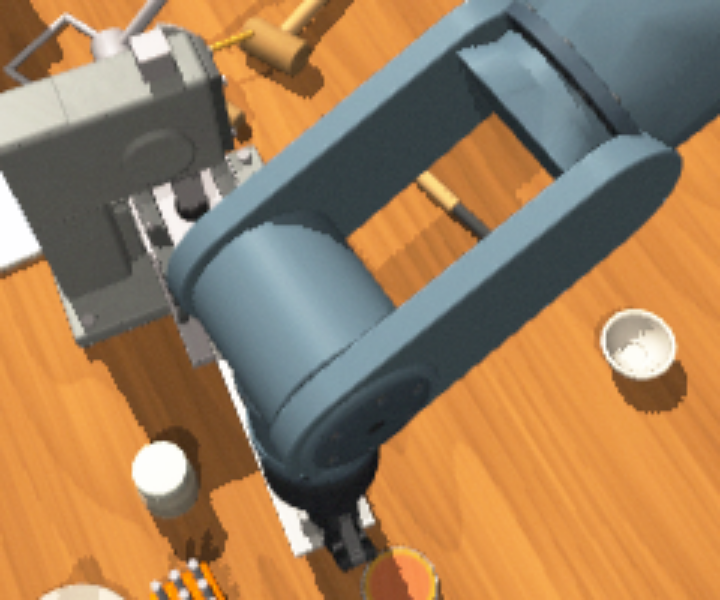

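Emit:
carry_out(motion=[-0.2,0,0,0.005,0,0,1,0,0,0,0.009,0,0,1,0,0,0,0.009,0,0,1,0,0,0,0.008,0,0,1,0,0,0,0.006,0,0,1,0,0,0,0.003,0,0,1,0,0,0,0,0,0,1])

```text
time_s: 10.6
eef_pos: [0.6468, 0.1928, 0.0502]
eef_rot: [-0.025, 0.707, -0.02, -0.706]
wrist_force: [-0.4, -0.2, -3.2]
opening: 0.113
```

```bash
python3 - <<'E'
from press import *
t=toworld(0,.28); delta([*t,.051],ey); print("tcp press",inpress(obs()["eef_pos"]))
E
```

```text
shift after turn [-0.0008  0.0432 -0.0036]
pos [0.6468 0.1928 0.0502] t 10.6 open 0.113 F [-0.4 -0.2 -3.2] shift [-0.0011  0.0432 -0.0035] turn [ 0.2  -0.04  0.42] q [0.11 0.59 1.45 0.01 1.1  1.74]
tcp press [-0.0036303   0.32316228]
```

Emit:
carry_out(motion=[0,0,0,-0.002,0.004,-0.0025,1,0,0,0,-0.001,0.008,-0.001,1,0,0,0,0,0.009,0,1,0,0,0,0,0.009,0,1,0,0,0,0,0.008,0,1,0,0,0,0,0.005,0,1,0,0,0,0,0,0,1])

```text
time_s: 11.3
eef_pos: [0.6492, 0.1442, 0.055]
eef_rot: [-0.026, 0.708, -0.021, -0.705]
wrist_force: [-0.5, -0.3, -2.8]
opening: 0.104
```

```bash
python3 - <<'E'
from press import *
t=toworld(0,.25); delta([*t,.051],ey); print("tcp press",inpress(obs()["eef_pos"]))
o=obs();K,P=campose("wrist",o);im=ctrl.camera("wrist");cv2.imwrite("pics/w5.png",im[:,:])
im=ctrl.camera("top")[130:230,240:400];cv2.imwrite("pics/t5.png",cv2.resize(im,None,fx=5,fy=5,interpolation=cv2.INTER_CUBIC))
a=cv2.imread("pics/w5.png");b=cv2.resize(cv2.imread("pics/t5.png"),(400,250));
c=np.zeros((420,800,3),np.uint8);c[:,:400]=a[:,160:];c[:250,400:]=b;cv2.imwrite("pics/m5.png",c)
E
```

```text
shift after turn [0.004  0.0249 0.002 ]
pos [0.6492 0.1442 0.055 ] t 11.3 open 0.104 F [-0.5 -0.3 -2.8] shift [0.0038 0.0249 0.0021] turn [ 0.1  -0.22  0.41] q [0.04 0.56 1.48 0.01 1.09 1.67]
tcp press [0.00202107 0.27485217]
```

View pics/m5.png

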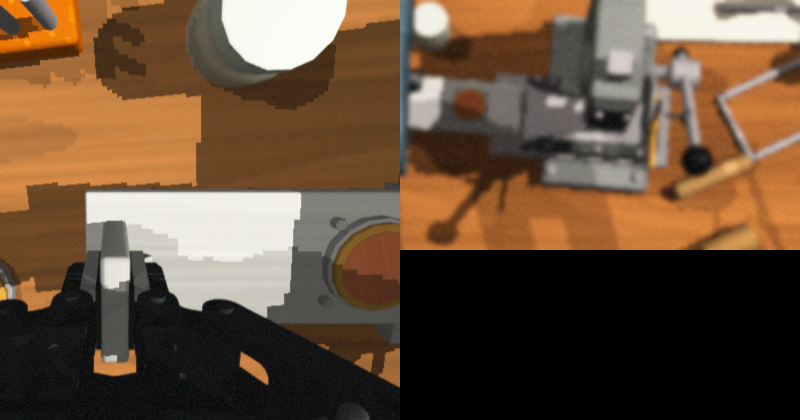

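View: left panel, tray level with the brooch between its pins at (365,265). Right panel (top camera), tray on the bed's midline, just outside the flare. I lower it to just above the bed.

Emit:
carry_out(motion=[0,0,0,0.004,0,0.002,1,0,0,0,0.002,0,0,1,0,0,0,0,0,0,1])

```text
time_s: 11.7
eef_pos: [0.6472, 0.1459, 0.0489]
eef_rot: [-0.025, 0.708, -0.02, -0.705]
wrist_force: [-1.3, -2.2, -0.2]
opening: 0.11
```

```bash
python3 - <<'E'
from press import *
t=toworld(0,.25); delta([*t,.0495],ey); print("tcp press",inpress(obs()["eef_pos"]))
E
```

```text
shift after turn [-0.0006  0.0264 -0.0001]
pos [0.6472 0.1459 0.0489] t 11.7 open 0.11 F [-1.3 -2.2 -0.2] shift [-0.0008  0.0264  0.    ] turn [ 0.22 -0.26  0.39] q [0.04 0.57 1.49 0.01 1.08 1.67]
tcp press [-8.22708647e-05  2.76436206e-01]
```

Emit:
carry_out(motion=[0,0,0,-0.001,0.003,0,1,0,0,0,0,0.006,0,1,0,0,0,0,0.006,0,1,0,0,0,0,0.006,0,1,0,0,0,0,0.004,0,1])

```text
time_s: 12.2
eef_pos: [0.6454, 0.1212, 0.0499]
eef_rot: [-0.025, 0.708, -0.019, -0.705]
wrist_force: [-1.4, 11.7, 1.0]
opening: 0.11
```

```bash
python3 - <<'E'
from press import *
t=toworld(0,.115); delta([*t,.0495],ey); print("tcp press",inpress(obs()["eef_pos"]))
E
```

```text
shift after turn [ 0.0004  0.1367 -0.0003]
pos [0.6454 0.1212 0.0499] t 12.2 open 0.11 F [-1.4 11.7  1. ] shift [-0.0008  0.1367  0.0005] turn [ 0.3  -0.26  0.52] q [0.   0.55 1.51 0.01 1.08 1.63]
tcp press [-0.00025321  0.25167772]
```

```bash
python3 - <<'E'
from press import *
o=obs();print(o["torque"],o["wrist_force"])
K,P=campose("wrist",o);im=ctrl.camera("wrist")
t=ctrl.camera("top")[150:210,250:350];s=ctrl.camera("scene")[190:300,190:300]
c=np.zeros((420,800,3),np.uint8);c[:,:260]=im[:,300:];c[:300,300:800]=cv2.resize(t,(500,300),interpolation=cv2.INTER_CUBIC);cv2.imwrite("pics/m6.png",c)
cv2.imwrite("pics/s6.png",s)
E
```

```text
[ 1.63500699  0.27257478 -0.17451218] [-1.42957508 11.73080654  1.00340677]
```

View pics/m6.png

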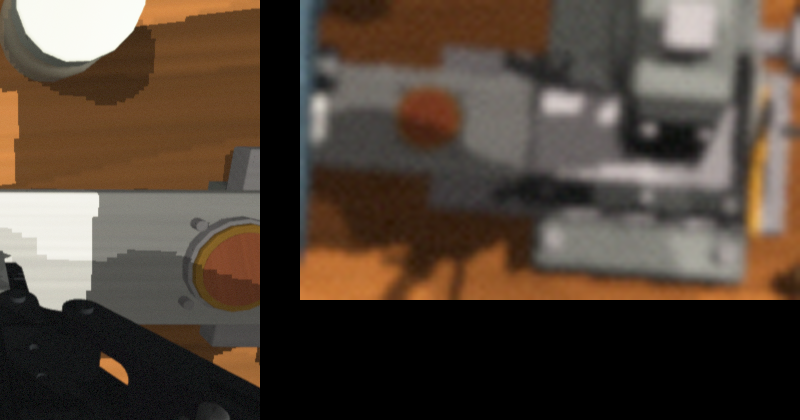

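```bash
python3 - <<'E'
from press import *
o=obs();K,P=campose("wrist",o);print("cam",inpress(P[:3,3]),P[2,3])
im=ctrl.camera("wrist");cv2.imwrite("pics/c7.png",cv2.resize(im[120:400,400:560],None,fx=3,fy=2.1,interpolation=cv2.INTER_CUBIC))
for r in (148,150,345,347): print(r,[inpress(ray(K,P,(545,r),z)).round(4) for z in (.03,0)])
for r in (191,323): print(r,inpress(ray(K,P,(480,r),.038)).round(4))
E
```

```text
cam [0.06538613 0.25000893] 0.19254721865291508
148 [array([0.0498, 0.1331]), array([0.047 , 0.1115])]
150 [array([0.049 , 0.1329]), array([0.0459, 0.1113])]
345 [array([-0.0489,  0.1137]), array([-0.07  ,  0.0886])]
347 [array([-0.0501,  0.1135]), array([-0.0714,  0.0883])]
191 [0.0321 0.163 ]
323 [-0.0317  0.1533]
```

View pics/c7.png

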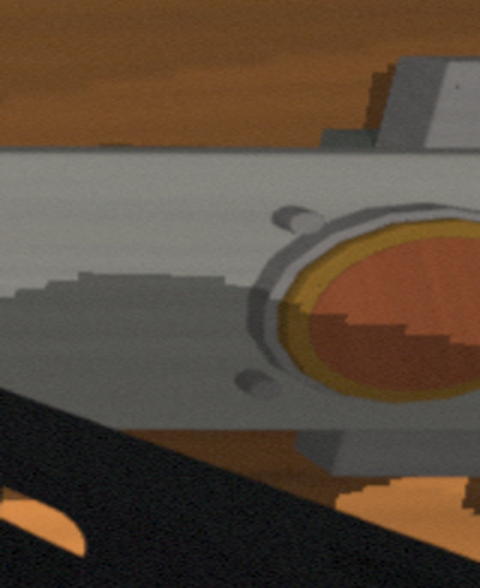

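Emit:
carry_out(motion=[0,0,0.2,-0.0008,0.003,0,1,0,0,0,0,0.003,0,1])

```text
time_s: 12.6
eef_pos: [0.6445, 0.116, 0.0501]
eef_rot: [-0.024, 0.708, -0.02, -0.705]
wrist_force: [-0.9, 4.9, -1.8]
opening: 0.113
```

```bash
python3 - <<'E'
from press import *
t=toworld(0,.115); delta([*t,.0495],ey); print("tcp press",inpress(obs()["eef_pos"]),obs()["torque"])
E
```

```text
shift after turn [ 0.0006  0.1314 -0.0007]
pos [0.6445 0.116  0.0501] t 12.6 open 0.113 F [-0.9  4.9 -1.8] shift [-1.000e-04  1.314e-01 -0.000e+00] turn [ 0.32 -0.21  0.33] q [-0.01  0.55  1.51  0.01  1.08  1.62]
tcp press [-0.00074754  0.24640041] [ 0.88445434  0.02975692 -0.07495785]
```

Emit:
carry_out(motion=[0,0,0,0,0.004,0,1,0,0,0,0,0.006,0,1,0,0,0,0,0.007,0,1,0,0,0,0,0.007,0,1,0,0,0,0,0.006,0,1])

```text
time_s: 13.1
eef_pos: [0.6424, 0.0876, 0.0503]
eef_rot: [-0.024, 0.708, -0.018, -0.705]
wrist_force: [-0.7, 4.8, -1.8]
opening: 0.109
```

```bash
python3 - <<'E'
from press import *
t=toworld(0,.115); delta([*t,.0495],ey); print("tcp press",inpress(obs()["eef_pos"]),obs()["torque"])
E
```

```text
shift after turn [ 0.0008  0.1029 -0.001 ]
pos [0.6424 0.0876 0.0503] t 13.1 open 0.109 F [-0.7  4.8 -1.8] shift [-1.000e-04  1.029e-01 -1.000e-04] turn [ 0.47 -0.22  0.51] q [-0.05  0.54  1.53  0.01  1.07  1.57]
tcp press [-0.00095195  0.2178917 ] [ 0.93802984  0.08257407 -0.08935278]
```

Emit:
carry_out(motion=[0,0,0,0,0.005,0,1,0,0,0,0,0.007,0,1,0,0,0,0,0.008,0,1,0,0,0,0,0.008,0,1,0,0,0,0,0.008,0,1,0,0,0,0,0.008,0,1,0,0,0,0,0.008,0,1,0,0,0,0,0.008,0,1,0,0,0,0,0.006,0,1,0,0,0,0,0.004,0,1])

```text
time_s: 14.1
eef_pos: [0.6376, 0.0172, 0.051]
eef_rot: [-0.024, 0.708, -0.015, -0.705]
wrist_force: [-0.1, 4.5, -1.7]
opening: 0.108
```

```bash
python3 - <<'E'
from press import *
t=toworld(0,.115); delta([*t,.0495],ey); print("tcp press",inpress(obs()["eef_pos"]),obs()["torque"])
E
```

```text
shift after turn [ 0.0015  0.0324 -0.001 ]
pos [0.6376 0.0172 0.051 ] t 14.1 open 0.108 F [-0.1  4.5 -1.7] shift [ 0.001   0.0324 -0.0006] turn [ 0.68 -0.21  0.77] q [-0.17  0.52  1.56  0.02  1.06  1.45]
tcp press [-0.00100259  0.14736517] [ 0.90399988  0.0714396  -0.05397974]
```

Emit:
carry_out(motion=[0,0,0.2,0,0.005,0,1,0.2,0,0.2,0.0005,0.007,0,1,0.2,0,0,0.0005,0.007,0,1,0,0,0,0,0.006,0,1,0,0,0,0,0.004,0,1])

```text
time_s: 14.6
eef_pos: [0.636, -0.0134, 0.0498]
eef_rot: [-0.024, 0.708, -0.02, -0.705]
wrist_force: [0.6, 4.8, -1.2]
opening: 0.105
```

```bash
python3 - <<'E'
from press import *
t=toworld(0,.115); delta([*t,.0495],ey); print("tcp press",inpress(obs()["eef_pos"]),obs()["torque"])
E
```

```text
shift after turn [ 0.0003  0.0017 -0.0005]
pos [ 0.636  -0.0134  0.0498] t 14.6 open 0.105 F [ 0.6  4.8 -1.2] shift [ 0.0003  0.0017 -0.0005] turn [ 0.3  -0.25  0.38] q [-0.21  0.52  1.56  0.01  1.06  1.42]
tcp press [-0.00051574  0.11668398] [ 0.93643842 -0.09635124 -0.00298795]
```

Now I press gently until it meets the stop.

Emit:
carry_out(motion=[0,0,0,0,0.003,0,1,0,0,0,0,0.003,0,1])

```text
time_s: 14.8
eef_pos: [0.6362, -0.0139, 0.0503]
eef_rot: [-0.028, 0.709, -0.017, -0.705]
wrist_force: [1.6, 19.9, 1.8]
opening: 0.108
```

Emit:
carry_out(motion=[0,0,0,0,0.003,0,1,0,0,0,0,0.003,0,1])

```text
time_s: 15.0
eef_pos: [0.6362, -0.0139, 0.0512]
eef_rot: [-0.03, 0.709, -0.013, -0.704]
wrist_force: [1.0, 17.4, 2.1]
opening: 0.107
```

```bash
python3 - <<'E'
from press import *
t=toworld(0,.115); delta([*t,.0495],ey); print("tcp press",inpress(obs()["eef_pos"]),obs()["torque"])
E
```

```text
shift after turn [ 0.0017  0.0012 -0.0003]
pos [ 0.6362 -0.0139  0.0512] t 15.0 open 0.107 F [ 1.  17.4  2.1] shift [ 0.0017  0.0013 -0.0002] turn [ 0.36 -0.33  1.42] q [-0.22  0.51  1.57  0.03  1.06  1.4 ]
tcp press [-0.00025817  0.11622838] [ 1.89039919  0.05958746 -0.11727976]
```

Emit:
carry_out(motion=[0,0,0.9,0.0015,0.001,0,1,0,0,0,0,0,0,1])

```text
time_s: 15.2
eef_pos: [0.636, -0.0138, 0.0504]
eef_rot: [-0.025, 0.709, -0.018, -0.705]
wrist_force: [0.0, 2.2, -4.7]
opening: 0.109
```

Emit:
carry_out(motion=[0,0,0,0,0,0,0.5,0,0,0,0,0,0,-0.2,0,0,0,0,0,0,-0.2,0,0,0,0,0,0,-0.2,0,0,0,-0.003,0,0,-0.2])

```text
time_s: 15.7
eef_pos: [0.6373, -0.0184, 0.0547]
eef_rot: [-0.023, 0.71, -0.02, -0.704]
wrist_force: [-0.1, -0.9, -1.2]
opening: 0.601
```

```bash
python3 - <<'E'
from press import *
t=toworld(0,.115); delta([*t,.12],ey); print("tcp press",inpress(obs()["eef_pos"]),obs()["torque"])
o=obs();K,P=campose("wrist",o);im=ctrl.camera("wrist");cv2.imwrite("pics/w8.png",im)
for k in ("tab","brooch","tray"):
  for r in ctrl.landmark_of("wrist",k)[:2]: print(k,r["conf"],inpress(tow(P,r["point"])).round(4))
E
```

```text
shift after turn [-0.0653 -0.0032  0.0011]
pos [ 0.6373 -0.0184  0.0547] t 15.7 open 0.601 F [-0.1 -0.9 -1.2] shift [-0.0653 -0.0035  0.0005] turn [ 0.35 -0.48  0.28] q [-0.22  0.51  1.56  0.01  1.06  1.41]
tcp press [0.00109335 0.11180356] [-0.02414     0.01802838 -0.03804774]
tab 0.61 [-0.0032  0.1145]
brooch 0.7 [ 0.0003 -0.0022]
```

View pics/w8.png

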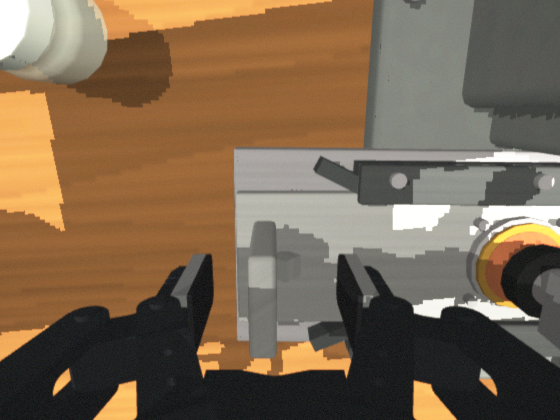

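Wrist view: the tray is in the slot under the lips. Its end at col 238 is nearly flush with the bed end at col 235, and the brooch is between its pins under the foot at (520,265). I'll check the flushness in numbers and plan the move to the handle.

```bash
python3 - <<'E'
from press import *
K,P=campose("wrist")
print("bed end",inpress(ray(K,P,(235.5,170),.03)),"tray end",inpress(ray(K,P,(238,250),.038)),inpress(ray(K,P,(237.5,210),.038)))
c,s=np.cos(.8),np.sin(.8)
b=toworld(.02-.18*c,-.078);print("ball",b,.19+.18*s)
for n in ("scene","top"):
    K,P=campose(n);ctrl.camera(n);find(n,["handle_grip","index_tip","handle_pointer","pivot"],P)
delta([.48,-.012,.19],ey);delta([.5,-.1,.42],ey)
E
```

```text
bed end [0.03995435 0.13024793] tray end [0.00372306 0.12891451] [0.02300791 0.12880377]
ball [ 0.51815636 -0.20058863] 0.3191240963619141
scene l handle_grip 0.55 [ 0.5159 -0.1996  0.3205] [242. 103.]
scene l handle_grip 0.31 [ 0.3789 -0.3417 -0.007 ] [272. 137.]
scene l handle_pointer 0.54 [ 0.6348 -0.017   0.0617] [239. 242.]
scene l pivot 0.83 [ 0.6441 -0.2081  0.1894] [198. 159.]
scene l pivot 0.66 [ 0.3943  0.0124 -0.0013] [326. 224.]
top l handle_grip 0.48 [ 0.5202 -0.2031  0.3193] [359. 193.]
top l index_tip 0.64 [ 0.5524 -0.1797  0.1953] [343. 191.]
top l handle_pointer 0.86 [ 0.5775 -0.1833  0.2592] [347. 176.]
top l pivot 0.59 [ 0.6477 -0.2103  0.1873] [353. 158.]
shift after turn [-0.1352  0.0048  0.1574]
pos [ 0.6374 -0.0179  0.0548] t 16.4 open 0.598 F [-0.3 -0.1  0.5] shift [-0.1366  0.003   0.1563] turn [ 0.38 -0.5   0.3 ] q [-0.22  0.51  1.56  0.01  1.06  1.41]
shift after turn [-0.3652  0.0912  0.1315]
pos [ 0.6374 -0.0179  0.0548] t 16.4 open 0.598 F [-0.3 -0.1  0.5] shift [-0.3668  0.0885  0.1289] turn [ 0.38 -0.5   0.3 ] q [-0.22  0.51  1.56  0.01  1.06  1.41]
```

Emit:
carry_out(motion=[0,0,0,-0.01,0.003,0,-0.2,0,0,0,-0.02,0,0,-0.2,0,0,0,-0.03,0,0,-1,0,0,0,-0.03,0,0.02,-1,0,0,0,-0.03,0,0.035,-1,0,0,0,-0.03,0,0.035,-1,0,0,0,-0.03,0,0.035,-1,0,0,0,-0.03,0,0.03,-1,0,0,0,-0.03,0,0.01,-1,0,0,0,-0.03,0,0,-1])

```text
time_s: 17.4
eef_pos: [0.4615, -0.013, 0.3351]
eef_rot: [-0.023, 0.709, -0.02, -0.704]
wrist_force: [1.3, -0.7, 0.3]
opening: 1.002
```

```bash
python3 - <<'E'
from press import *
b=toworld(.02-.18*np.cos(.8),-.078);delta([*b,.40],ey)
E
```

```text
shift after turn [-0.0649  0.1833 -0.0692]
pos [ 0.4615 -0.013   0.3351] t 17.4 open 1.002 F [ 1.3 -0.7  0.3] shift [-0.0652  0.1835 -0.0686] turn [ 0.34 -0.38  0.25] q [-0.29 -0.16  1.74  0.01  1.55  1.34]
```

Emit:
carry_out(motion=[0.3,-0.3,0.2,-0.03,0,0,-1,0,0,0,-0.03,0.02,0,-1,0,0,0,-0.005,0.035,-0.015,-1,0,0,0,0,0.035,-0.015,-1,0,0,0,0,0.035,-0.015,-1,0,0,0,0,0.03,-0.015,-1,0,0,0,0,0.02,-0.008,-1,0,0,0,0,0.007,0,-1,0,0,0,0,0,0,-1])

```text
time_s: 18.3
eef_pos: [0.5167, -0.2063, 0.4208]
eef_rot: [-0.02, 0.715, -0.026, -0.698]
wrist_force: [0.5, 1.1, 0.3]
opening: 1.0
```

```bash
python3 - <<'E'
from press import *
b=toworld(.02-.18*np.cos(.8),-.078);delta([*b,.3191],ey,"grasp")
o=obs();K,P=campose("wrist",o);im=ctrl.camera("wrist");cv2.imwrite("pics/w9.png",im)
find("wrist",["handle_grip","index_tip","handle_pointer","pivot"],P);print(b)
E
```

```text
shift after turn [ 0.1204 -0.0058 -0.001 ]
pos [ 0.5167 -0.2063  0.4208] t 18.3 open 1.0 F [0.5 1.1 0.3] shift [ 0.1204 -0.0068  0.0019] turn [ 0.14 -1.39 -0.45] q [-0.6   0.03  1.4   0.01  1.69  1.04]
wrist l handle_grip 0.79 [ 0.5154 -0.2017  0.3207] [266. 213.]
wrist l index_tip 0.82 [ 0.5517 -0.1798  0.1957] [244. 148.]
wrist l handle_pointer 0.94 [ 0.5751 -0.1768  0.2571] [232. 125.]
wrist l pivot 0.95 [ 0.643  -0.2136  0.1931] [271.  47.]
[ 0.51815636 -0.20058863]
```

View pics/w9.png

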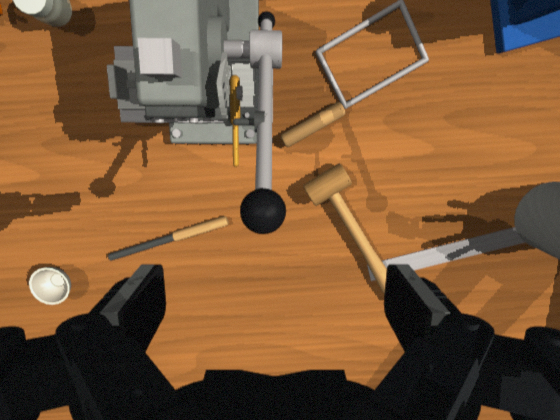

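Wrist view: the ball is at (264,211), with the lever running up to the hinge at (265,48). The pointer pin is at (240,120) and the brass needle runs from (235,80) to (236,165). The fingers will straddle the ball, so I go down.

Emit:
carry_out(motion=[0,-1.2,-0.4,0.01,-0.0065,0,-1,0,0,0,0.025,0,0,-1,0,0,0,0.025,0,0,-1,0,0,0,0.015,0,0,-1,0,0,0,0,0,0,-1])

```text
time_s: 19.05
eef_pos: [0.5179, -0.1922, 0.3424]
eef_rot: [-0.021, 0.707, -0.02, -0.707]
wrist_force: [0.5, -0.1, -0.6]
opening: 1.004
```

```bash
python3 - <<'E'
from press import *
delta([.517,-.201,.3191],ey,"grasp")
E
```

```text
shift after turn [0.042  0.0088 0.0003]
pos [ 0.5179 -0.1922  0.3424] t 19.05 open 1.004 F [ 0.5 -0.1 -0.6] shift [0.042  0.0088 0.0004] turn [ 0.6  -0.04  0.05] q [-0.57  0.06  1.52  0.    1.56  1.06]
```

Emit:
carry_out(motion=[0.3,0,0,0.005,0.008,0,-1,0,0,0,0.015,0,0,-1,0,0,0,0.015,0,0,-1,0,0,0,0.006,0,0,-1,0,0,0,0,0,0,-1])

```text
time_s: 19.55
eef_pos: [0.5182, -0.2001, 0.3]
eef_rot: [-0.022, 0.707, -0.022, -0.706]
wrist_force: [0.3, -0.4, 0.3]
opening: 0.997
```

```bash
python3 - <<'E'
from press import *
delta([.517,-.201,.3191],ey,"grasp")
E
```

```text
shift after turn [-0.0004  0.001   0.0012]
pos [ 0.5182 -0.2001  0.3   ] t 19.55 open 0.997 F [ 0.3 -0.4  0.3] shift [-0.0004  0.001   0.0012] turn [ 0.34 -0.11  0.  ] q [-0.58  0.09  1.57  0.    1.48  1.05]
```

Emit:
carry_out(motion=[0,0,0,0,0,0,0,0,0,0,0,0,0,0.6,0,0,0,0,0,0,1,0,0,0,0,0,0,1,0,0,0,0,0,0,1,0,0,0,0,0,0,1,0,0,0,0,0,0,1])

```text
time_s: 20.25
eef_pos: [0.519, -0.199, 0.3023]
eef_rot: [-0.022, 0.708, -0.021, -0.705]
wrist_force: [0.1, 0.5, -1.4]
opening: 0.344
```

```bash
cat > arc.py <<'E'
from press import *
def ball(q): 
    w=toworld(.02-.18*np.cos(.8-q),-.078); return np.array([*w,.19+.18*np.sin(.8-q)])
def qnow(off=(0,0)):
    o=obs();g=np.array(o["eef_pos"])+rot(o).as_matrix()[:,0]*-ctrl.grip_depth
    a=inpress(g)[0]-.02; return .8-np.arctan2(g[2]-.19,-a),np.hypot(a,g[2]-.19),inpress(g)
if __name__=="__main__":
    print("q",qnow());delta(ball(float(sys.argv[1])),ey,"grasp")
E
python3 arc.py 0.1
```

```text
q (np.float64(-0.009836459292067445), np.float64(0.18096318272887438), array([-0.10479526, -0.07637268]))
shift after turn [0.0151 0.0017 0.013 ]
pos [ 0.519  -0.199   0.3023] t 20.25 open 0.344 F [ 0.1  0.5 -1.4] shift [0.015  0.0016 0.013 ] turn [ 0.38 -0.25  0.09] q [-0.58  0.08  1.57  0.    1.48  1.05]
```

Emit:
carry_out(motion=[0,0,0,0.0078,0,0.0075,1,0,0,0,0.0082,0,0.007,1,0,0,0,0.0086,0,0.0065,1,0,0,0,0.009,0,0.006,1,0,0,0,0.0093,0,0.0055,1])

```text
time_s: 20.75
eef_pos: [0.4935, -0.1975, 0.2698]
eef_rot: [-0.019, 0.717, -0.022, -0.696]
wrist_force: [-0.2, 5.1, 10.2]
opening: 0.342
```

```bash
python3 arc.py 0.5
```

```text
q (np.float64(0.2215267943215783), np.float64(0.18011065449502703), array([-0.13080636, -0.0764864 ]))
shift after turn [0.0453 0.0014 0.0217]
pos [ 0.4935 -0.1975  0.2698] t 20.75 open 0.342 F [-0.2  5.1 10.2] shift [0.0446 0.0011 0.0231] turn [ 0.52 -1.7  -0.23] q [-0.61  0.03  1.69  0.01  1.39  1.02]
```

Emit:
carry_out(motion=[0,-0.5,0,0.0095,0,0.006,1,0,-0.5,0,0.0105,0,0.006,1,0,-0.5,0,0.011,0,0.0055,1,0,0,0,0.011,0,0.005,1,0,0,0,0.011,0,0.004,1])

```text
time_s: 21.25
eef_pos: [0.4742, -0.1962, 0.2275]
eef_rot: [-0.016, 0.716, -0.024, -0.697]
wrist_force: [-2.6, 4.6, 12.0]
opening: 0.34
```

```bash
python3 arc.py 0.68; python3 - <<'E'
from press import *
o=obs();K,P=campose("wrist",o);ctrl.camera("wrist");find("wrist",["index_tip","handle_pointer","pivot"],P)
for n in ("scene","top"):
    K,P=campose(n);ctrl.camera(n);find(n,["index_tip","handle_pointer"],P)
E
```

```text
q (np.float64(0.4807449473511591), np.float64(0.17911681034709495), array([-0.15006595, -0.07638156]))
shift after turn [0.0347 0.0014 0.0092]
pos [ 0.4742 -0.1962  0.2275] t 21.25 open 0.34 F [-2.6  4.6 12. ] shift [0.0344 0.001  0.0101] turn [ 0.62 -1.59 -0.53] q [-0.63  0.02  1.79  0.01  1.3   1.  ]
wrist l index_tip 0.89 [ 0.5525 -0.183   0.1933] [235.  85.]
wrist l handle_pointer 0.89 [ 0.5509 -0.1765  0.2192] [213.  84.]
scene l index_tip 0.38 [ 0.5526 -0.1836  0.194 ] [236. 150.]
scene l handle_pointer 0.97 [ 0.5582 -0.1801  0.2197] [233. 145.]
top l index_tip 0.5 [ 0.5523 -0.1782  0.1945] [342. 191.]
top l handle_pointer 0.68 [ 0.6292 -0.1289  0.0308] [319. 178.]
top l handle_pointer 0.29 [0.7488 0.0805 0.0019] [251. 142.]
```

Emit:
carry_out(motion=[0,-0.5,-0.2,0.0115,0,0.004,1,0.2,-0.5,-0.2,0.0115,0,0.003,1,0,-0.3,0,0.0115,0,0.002,1,0,0,0,0.009,0,0.001,1,0,0,0,0.002,0,0,1])

```text
time_s: 22.25
eef_pos: [0.4652, -0.1954, 0.191]
eef_rot: [-0.02, 0.71, -0.024, -0.703]
wrist_force: [-7.0, 4.3, 12.8]
opening: 0.339
```

```bash
python3 arc.py 0.755; python3 - <<'E'
from press import *
for _ in range(2):
    o=obs();K,P=campose("wrist",o);im=ctrl.camera("wrist");find("wrist",["index_tip","handle_pointer"],P)
    K,P=campose("scene");s=ctrl.camera("scene");find("scene",["index_tip","handle_pointer"],P)
c=np.zeros((600,800,3),np.uint8);c[:,:400]=cv2.resize(im[0:150,180:280],(400,600),interpolation=cv2.INTER_CUBIC);c[:,400:]=cv2.resize(s[110:200,190:250],(400,600),interpolation=cv2.INTER_CUBIC);cv2.imwrite("pics/m10.png",c)
E
```

```text
q (np.float64(0.6905055605470503), np.float64(0.17988390646825264), array([-0.15880667, -0.07637562]))
shift after turn [0.0116 0.0015 0.0012]
pos [ 0.4652 -0.1954  0.191 ] t 22.25 open 0.339 F [-7.   4.3 12.8] shift [0.0116 0.0015 0.0013] turn [ 0.3  -0.58 -0.25] q [-0.63  0.06  1.83  0.    1.24  1.  ]
wrist l index_tip 0.67 [ 0.5524 -0.1805  0.1961] [215.  48.]
wrist l index_tip 0.24 [0.3933 0.0148 0.0052] [ 61. 271.]
wrist l handle_pointer 0.63 [ 0.5466 -0.1755  0.2002] [201.  66.]
scene l index_tip 0.7 [ 0.4655 -0.1978  0.2144] [265. 128.]
scene l index_tip 0.46 [ 0.5541 -0.1801  0.1948] [236. 151.]
scene l handle_pointer 0.56 [ 0.5539 -0.1774  0.2007] [236. 151.]
wrist l handle_pointer 0.59 [ 0.5488 -0.1773  0.2004] [205.  59.]
scene l index_tip 0.71 [ 0.3937  0.0112 -0.0019] [326. 224.]
scene l index_tip 0.53 [ 0.552  -0.1815  0.1963] [236. 150.]
scene l index_tip 0.15 [ 0.7243  0.3251 -0.0032] [270. 396.]
scene l handle_pointer 0.97 [ 0.5537 -0.1773  0.1999] [236. 151.]
scene l handle_pointer 0.68 [0.7623 0.1832 0.004 ] [227. 345.]
```

View pics/m10.png

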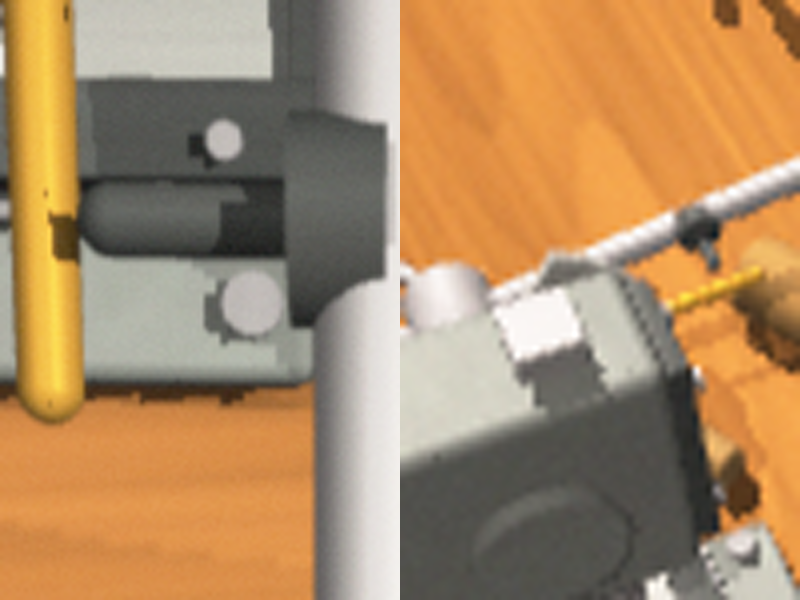

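View: left panel (wrist camera), the dark pointer pin's end is at (85,218), beside the brass needle (45,60-420). Right panel (scene camera), the pointer at (712,262) is still a bit above the needle. By the numbers the handle is at about 0.69 and the index at about 0.75, so roughly 11 mm of ball travel remains.

Emit:
carry_out(motion=[0,-0.3,0,0.006,0,0.0005,1,0,0,0,0.006,0,0,1,0,0,0,0.003,0,0,1,0,0,0,0.002,0,0,1])

```text
time_s: 23.25
eef_pos: [0.4666, -0.1955, 0.1826]
eef_rot: [-0.019, 0.711, -0.025, -0.702]
wrist_force: [-3.5, 4.8, 12.1]
opening: 0.344
```

```bash
python3 arc.py 0.752; python3 - <<'E'
from press import *
zs={"index_tip":[],"handle_pointer":[]}
for i in range(3):
  for n in ("wrist","scene"):
    o=obs();K,P=campose(n,o);im=ctrl.camera(n)
    for k in zs:
        for r in ctrl.landmark_of(n,k)[:4]:
            w=tow(P,r["point"])
            if np.linalg.norm(w-[.552,-.18,.195])<.02: zs[k].append(w)
for k,v in zs.items(): print(k,len(v),np.mean(v,0).round(4),np.std(v,0).round(4))
E
python3 arc.py .752|head -1
```

```text
q (np.float64(0.7365869354901912), np.float64(0.17777216519825192), array([-0.15741485, -0.07632736]))
shift after turn [0.0026 0.0015 0.0026]
pos [ 0.4666 -0.1955  0.1826] t 23.25 open 0.344 F [-3.5  4.8 12.1] shift [0.0026 0.0015 0.0027] turn [ 0.32 -0.73 -0.39] q [-0.63  0.07  1.84  0.    1.22  1.  ]
index_tip 7 [ 0.5506 -0.1798  0.195 ] [0.0033 0.0022 0.0014]
handle_pointer 6 [ 0.5495 -0.178   0.197 ] [0.0033 0.0017 0.0018]
q (np.float64(0.7357365469144823), np.float64(0.17775602008555078), array([-0.1573891 , -0.07633232]))
```

Emit:
carry_out(motion=[0,0,0,0.005,0,0.001,1,0,0,0,0.003,0,0,1])

```text
time_s: 24.35
eef_pos: [0.4665, -0.1955, 0.1787]
eef_rot: [-0.017, 0.712, -0.024, -0.701]
wrist_force: [-8.7, 5.3, 13.9]
opening: 0.339
```

```bash
cat > chk.py <<'E'
from press import *
zs={"index_tip":[],"handle_pointer":[]}
for i in range(4):
  for n in ("wrist","scene"):
    o=obs();K,P=campose(n,o);im=ctrl.camera(n)
    if n=="scene": s=im
    else: w0=im
    for k in zs:
        for r in ctrl.landmark_of(n,k)[:4]:
            w=tow(P,r["point"])
            if np.linalg.norm(w-[.552,-.18,.195])<.02: zs[k].append(w)
for k,v in zs.items(): print(k,len(v),np.mean(v,0).round(4),np.std(v,0).round(4))
c=np.zeros((600,800,3),np.uint8);c[:,:400]=cv2.resize(w0[0:150,180:280],(400,600),interpolation=cv2.INTER_CUBIC);c[:,400:]=cv2.resize(s[110:200,190:250],(400,600),interpolation=cv2.INTER_CUBIC);cv2.imwrite("pics/m11.png",c)
E
python3 arc.py .752; python3 chk.py;python3 arc.py .752|head -1
```

```text
q (np.float64(0.7583968609398183), np.float64(0.17773246500621132), array([-0.15757868, -0.07627961]))
shift after turn [-0.0012  0.0016  0.0025]
pos [ 0.4665 -0.1955  0.1787] t 24.35 open 0.339 F [-8.7  5.3 13.9] shift [-0.0013  0.0015  0.0025] turn [ 0.51 -0.9  -0.5 ] q [-0.63  0.07  1.84  0.    1.21  1.  ]
index_tip 7 [ 0.5519 -0.1805  0.1955] [0.0015 0.0021 0.0016]
handle_pointer 8 [ 0.5494 -0.1782  0.1942] [0.0021 0.0009 0.001 ]
q (np.float64(0.7578689068285199), np.float64(0.17775182028610317), array([-0.15759409, -0.07627483]))
```

```bash
python3 - <<'E'
from arc import *
for n in ("scene","top"):
    K,P=campose(n);ctrl.camera(n)
    for k in ("tab","brooch"):
        for r in ctrl.landmark_of(n,k)[:3]:
            w=tow(P,r["point"]);print(n,k,round(r["conf"],2),w.round(3),"press",inpress(w).round(3))
o=obs();print(qnow(),o["opening"],o["wrist_force"],o["time_s"])
ctrl.hand_in()
E
```

```text
scene tab 0.74 [0.347 0.155 0.   ] press [-0.3    0.265]
scene tab 0.67 [0.365 0.369 0.027] press [-0.297  0.479]
scene tab 0.62 [ 0.634 -0.015  0.061] press [-0.002  0.115]
scene brooch 0.69 [ 0.618  0.233 -0.002] press [-0.035  0.361]
scene brooch 0.49 [ 0.344  0.158 -0.   ] press [-0.303  0.268]
scene brooch 0.43 [ 0.628 -0.134  0.039] press [-0.    -0.005]
top tab 0.76 [0.364 0.37  0.029] press [-0.298  0.481]
top tab 0.58 [ 0.636 -0.015  0.059] press [-0.     0.115]
top brooch 0.64 [ 0.619  0.234 -0.002] press [-0.034  0.362]
top brooch 0.17 [ 0.553 -0.178  0.193] press [-0.072 -0.053]
(np.float64(0.7577018003070923), np.float64(0.17775120008899206), array([-0.15759221, -0.07631362])) 0.33840561004709635 [-6.33159133  4.69541527 12.99866067] 25.85
the job is handed in; nothing more can be done
```

I carried the aluminium tray to the press and slid it in until it stopped, then let it go. I then pulled the handle down to the brass index and handed the job in while still gripping the ball, at 25.85 s.

- **Tray:** it stopped at about 18–20 N. Afterwards the tab was at 115 mm along press y, exactly its home value, and the tray end at 129 mm against 128 mm nominal. The wrist picture after release showed the brooch between its pins under the foot. After the pull, the detector still placed it there, 5 mm off the ram axis along y at low confidence.
- **Handle:** arm position put the handle at about 0.758 rad, steady for the last 1.5 s. My estimate of the index is 0.745 to 0.755, so the handle is at the index or about 1 mm past it at the pointer tip. The camera readings scatter by 1–2 mm.
- **Checks that disagreed or failed:**
  - The grasp point read a radius of 177.8 mm instead of 180 mm, so the ball sits about 2 mm off centre in the grip.
  - There was a short 12 N catch as the tray entered the slot, which cleared as it went on.
  - The last close-up was not viewed because the picture limit was reached, so the final check is numbers only.
- **Other things on the bench:** I did not knowingly touch any of them. At the end I re-checked only the purple tray and the large brooch, which were where they started.

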